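# Walk the sign power supply home in its dock

## Robot

A 6-joint arm with a two-finger parallel gripper is mounted at the origin on the work surface. World frame = base frame: x ahead of the robot, y to its left, z up, the work surface at z = 0. Lengths are in m, angles in degrees, forces in N, time in s.
With the tool pointing down it reaches from about 0.4 to 0.825 m from the base axis. Payload 7 kg.
Tool frame: the origin (TCP) lies midway between the tips of the shut fingers; the grasp point (between the pads) lies 19 mm behind it; z points along the fingers, y is the line along which they close (so a half turn about z gives the same grasp; the last joint's range is limited). The gripper opens to 88 mm and grips with 3 to 60 N. Pads are 19 mm wide; open, the fingers measure 130 mm over their backs; the gripper's body (78 mm by 193 mm) begins 47 mm behind the grasp point.
Start: joints at [-48.982, 20.546, 0.682, 0, -70.136, -16.507], TCP at [0.28, -0.614, 0.227] pointing down, gripper open.
Joint ranges: [-176.03, 176.03], [-82.01, 121.73], [-58.28, 71.71], [-173.87, 95.51], [-174.79, -0.11], [-173.66, 173.66]. Speed limits (degrees/s): [136.94, 136.94, 172.46, 180, 180, 180].

## Interface

Orientations are given as [roll, pitch, yaw] about the fixed x, y, z axes, in that order (R = Rz(yaw) Ry(pitch) Rx(roll)).
In Python, from plant import ctrl gives the robot as it stands. The module is installed in compiled form; this text tells all that it offers.
- The arm moves only by the tool send_rows, never from a script. Its argument "plan" is a list that holds one entry, the list of rows, each a list of 6 numbers: the shift along the tool's x, y, z in fractions of the full range, 1 being 1000 mm, then the turn, a rotation vector about the tool's x, y, z in parts of the range, where 1.0 means 90 degrees. A call has 1 to 8 rows; each row is the pose to reach, as a shift and turn from the pose commanded when the call began, along the tool's axes at that moment; what a row does not reach only later rows make up. A row lasts 1/12 s, in which the tool goes at most 41.7 mm and 7.16 degrees, less where a joint would pass 70% of its speed; a pose out of reach is approached as far as the arm can. A call with a gripper value outside its range is refused whole. "fingers" is the opening, from 0 (shut) to 1 (fully open), set as the call begins (left out, the last holds). The fingers move at their own pace and stop on an object; the grip force is fixed at half the most. Time passes only in rows, so rows that repeat a pose let the fingers close. It gives the time, the measured TCP pose, the force, the opening and the grip force at its end, in the units of the state.
- ctrl.get_obs(): the state, without advancing time (a new reading comes with each control period).
- ctrl.snapshot(name): name is "scene" or "top" or "wrist"; returns a dict with "img" (420x560x3 uint8, red, green, blue), "K" (3x3 intrinsics, pixels), "pose" (4x4, takes a point from camera to world coordinates). Camera axes: x right, y down, z forward; pixel columns grow to the right and rows downward; lengths in m; the calibration is good to about 2 mm. A picture is of the moment at which its call begins. There is no depth.
- ctrl.close_job(): hands the job in; it is judged then, once.
The state is a dict: "clock": time; "joint_pos": joint angles; "qvel": joint speeds; "tau": joint torques, N m; "tool_pos": TCP position; "orientation": TCP orientation; "force": force on the tool from outside, world axes, zero at the start; "moment": the same for the moment, N m; "opening": finger opening in m; "gripper_force": force on a finger pad.
Only numpy, scipy, OpenCV 4.12 (cv2) and the standard library are available. Lean on these libraries where they do the work, as an engineer would, in place of code of your own. Each camera call takes 0.05 s, during which the arm holds its last target. There are 200 camera calls.

## Task

Walk the heavy power supply forward into its dock by pushing now on one, now on the other of its two bare rear corners until its front is fully home and square against the end stop, then swing the keeper fully across behind it. Push gently, never ramming or wedging it in the dock (keep every push well under 35 N), touch the supply nowhere else with the fingers, above all not the terminal strip, and leave the other things where they are.

Things in the scene. Friction and masses are not known exactly. Their poses are not given: they have to be found in the camera images.
- supply: Heavy power supply (0.6 to 1.1 kg), aluminium case 100 mm front to back, 190 wide, 60 high (incl. four 4 mm rubber feet at x = +38, -35, y = +-80 mm); too big to grasp. Origin on the bench under its centre; x to its plain front face (50 mm ahead, goes to the stop), y left. Slides under some 3 to 10 N; a push on one corner drives it on and turns it towards the other side, 0.4 to 0.6 rad per 100 mm
- terminals (a point): middle of the black terminal strip's rear (supply x = -62 mm), 31 mm above the bench: the strip fills the middle 114 mm of the supply's rear, stands out 12 mm behind the corners' faces, is 14 to 48 mm high, and must not be touched
- rear_left (a point): middle of the bare left rear corner's flat rear face (supply x = -50, y = +76 mm), 40 mm above the bench; the corner is 38 mm wide (y = 57 to 95 mm), 20 mm deep, 4 to 60 mm high; push here
- rear_right (a point): the same on the right (supply x = -50, y = -76 mm); push here
- front_left (a point): left front edge of the supply (x = +50, y = +95 mm), 30 mm above the bench
- front_right (a point): right front edge of the supply (x = +50, y = -95 mm), 30 mm above the bench
- dock: Plain steel dock fixed to the bench, open towards the robot: rigid end stop 240 mm wide, 30 high; side cheeks 26 mm high, 200 mm apart inside, to 36 mm back from the stop, then flared out at 0.55 rad to 67 mm back. The supply stands on the bench between them. Origin on the bench, middle of the stop's face; x points into the stop, y left. Home: supply origin at x = -50 mm, y = 0, axes parallel
- keeper (a joint): angle (rad) of a level steel bar, 14 mm wide, 30 to 40 mm above the bench, on an 18 mm post left of the dock's mouth, reaching 68 mm from it. 0: points back and outward (dock direction -0.71, +0.71); grows counter-clockwise from above; 0.785: straight back; 2.36: closed across the left rear corner, 3.5 mm behind it when home; end 2.38. Stays where left; 2 N at the knob turns it
- keeper_pivot (a point): the keeper's upright axis: dock x = -110.5, y = +135 mm, 35 mm above the bench
- keeper_knob (a point): top centre of the keeper's upright round black knob: 14 mm diameter, 40 to 85 mm above the bench, 55 mm from the axis
- rivet_jar: small glass jar with steel lid, 54 mm diameter, 75 mm tall, origin under its centre; a bystander
- screwdriver: screwdriver about 190 mm long lying flat; a bystander
- spool: white plastic spool, 76 mm diameter, 28 mm high; a bystander
- wrench: steel wrench about 170 mm long lying flat; a bystander
- angle_offcut: aluminium angle offcut, 30 x 90 x 30 mm, behind the dock; a bystander
- shaft_collar: dark steel ring, 52 mm diameter, 16 mm high; a bystander
There are look-alikes about, which are no part of the job. What is shaped like the supply but green, orange or yellow is not meant.

How it is judged (in metres and radians):
On the way:
1. the supply is home and square against the stop (both front edges within 4 mm) while the keeper is still open (under 1 rad) (x of each of front_left, front_right in the frame of dock above -0.004 m and y of supply in the frame of dock between -0.008 and 0.008 m and angle between supply's own z axis and vertical below 0.05 rad and value of joint keeper below 1 rad), for 0.2 s.
At the end, for the whole second after the job is handed in: The supply stands flat and at rest in the dock, both front edges within 4 mm of the stop and its middle within 8 mm of the dock's middle, the keeper is closed behind it (beyond 2.2 rad) and at rest, and every bystander is within 30 mm of where it was (x of each of front_left, front_right in the frame of dock above -0.004 m and y of supply in the frame of dock between -0.008 and 0.008 m and angle between supply's own z axis and vertical below 0.05 rad and value of joint keeper above 2.2 rad and linear speed of supply below 0.01 m/s and velocity of joint keeper below 0.05 rad/s and distance of each of rivet_jar, screwdriver, spool, wrench, angle_offcut, shaft_collar from where it was at the start of the episode below 0.03 m); the robot touches nothing.
It fails at once if the fingers push the supply or the keeper, or the supply presses on the dock, with more than 35 N (contact force between any of supply, keeper and the fingers above 35 N or contact force between supply and dock above 35 N).
It fails at once if the terminal strip is touched (contact force between supply_c3 and anything else above 1 N).
It fails at once if the fingers touch the case other than at its two rear corners (contact force between supply_c0 and the fingers above 1 N).
It fails at once if the supply is tipped by more than 0.15 rad (angle between supply's own z axis and vertical above 0.15 rad).
It fails at once if a bystander is displaced by more than 30 mm (distance of any of rivet_jar, screwdriver, spool, wrench, angle_offcut, shaft_collar from where it was at the start of the episode above 0.03 m).
It also fails if it takes over 72 s, if anything falls off the work surface, if the arm or the gripper's body presses on something with over 40 N, if the wrist force passes 120 N, or if a joint passes its speed limit or range.

## Working session

There is one attempt and no reset: what is moved stays moved. The work goes in short steps, Python scripts to look and compute and a tool call to move; the robot and the scene stay as the last step left them, time stands still between calls to the robot, and variables do not carry over. Pictures are saved under pics/ and viewed, at most 10 in all, crops included, and the job is handed in when it is done.

Besides the shell and the picture viewer there is one more tool, called after "Call:" as a command line: name --argument value ..., lists and objects as JSON in quotes. send_rows: Moves the arm, as the interface text tells. Its arguments: {"type":"object","properties":{"plan":{"type":"array","items":{"type":"array","items":{"type":"array","items":{"type":"number"}}}},"fingers":{"type":"number"}},"required":["plan"]}

```bash
mkdir -p pics; python3 - <<'E'
from plant import ctrl
import cv2,numpy as np
for n in ("scene","top"):
    s=ctrl.snapshot(n); cv2.imwrite(f"pics/{n}0.png",s["img"][:,:,::-1]); print(n,s["K"].tolist(),np.round(s["pose"],4).tolist())
o=ctrl.get_obs(); print({k:np.round(v,4) for k,v in o.items()})
E
```

```text
scene [[425.3158977486885, 0.0, 281.5239647868129], [0.0, 425.3158977486885, 216.3410191051747], [0.0, 0.0, 1.0]] [[0.8011, 0.3288, -0.5001, 1.0303], [0.5982, -0.4668, 0.6514, -0.705], [-0.0192, -0.821, -0.5706, 0.7007], [0.0, 0.0, 0.0, 1.0]]
top [[534.7046869548577, 0.0, 280.9962118346573], [0.0, 534.7046869548577, 204.29934358502248], [0.0, 0.0, 1.0]] [[-0.0229, -0.9775, 0.2097, 0.1805], [-0.9997, 0.0216, -0.0085, 0.0123], [0.0038, -0.2098, -0.9777, 1.6587], [0.0, 0.0, 0.0, 1.0]]
{'clock': np.float64(0.1), 'joint_pos': array([-4.89837e+01,  2.05863e+01,  6.39100e-01, -1.64000e-02,
       -7.01385e+01, -1.65066e+01]), 'qvel': array([-0.0094, -0.1291,  0.1893,  0.0824, -0.0019,  0.0185]), 'tau': array([-1.50000e-03, -5.84162e+01,  2.93753e+01,  7.01560e+00,
        1.02000e-02, -0.00000e+00]), 'tool_pos': array([ 0.2798, -0.6138,  0.2257]), 'orientation': array([ 1.799135e+02, -9.500000e-03, -1.554959e+02]), 'force': array([ 0.3377,  1.0987, -0.1623]), 'moment': array([-0.0491,  0.016 , -0.0167]), 'gripper_force': np.float64(0.0), 'opening': np.float64(0.0879)}
```

View pics/top0.png

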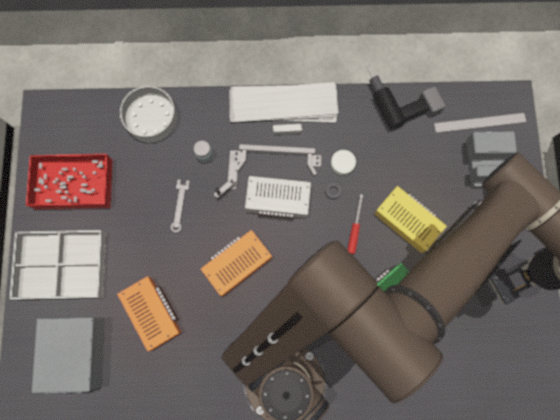

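View pics/scene0.png

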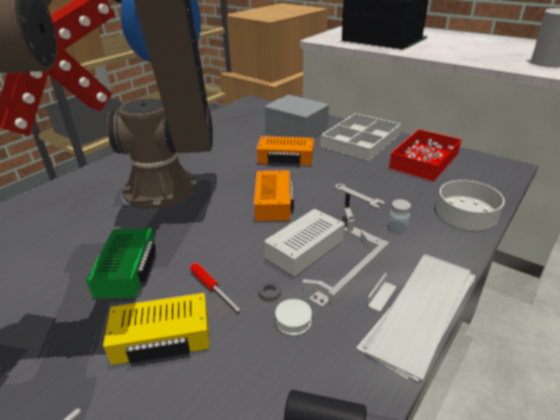

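The top view shows one bare-aluminium supply at (278,197), its terminal strip at the rear (277,214), just short of the dock stop at (277,150). The keeper is at (224,188). Look-alikes are orange (236,263) and (148,313), yellow (411,218) and green (392,278). Only the grey one fits the description, so I'll confirm it in an enlarged crop.

```bash
python3 - <<'E'
import cv2
a=cv2.imread("pics/top0.png")[130:230,200:355]; cv2.imwrite("pics/c1.png",cv2.resize(a,None,fx=5,fy=5,interpolation=cv2.INTER_CUBIC))
a=cv2.imread("pics/scene0.png")[180:310,255:400]; cv2.imwrite("pics/c2.png",cv2.resize(a,None,fx=4.5,fy=4.5,interpolation=cv2.INTER_CUBIC))
E
```

```text
(no output)
```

View pics/c1.png

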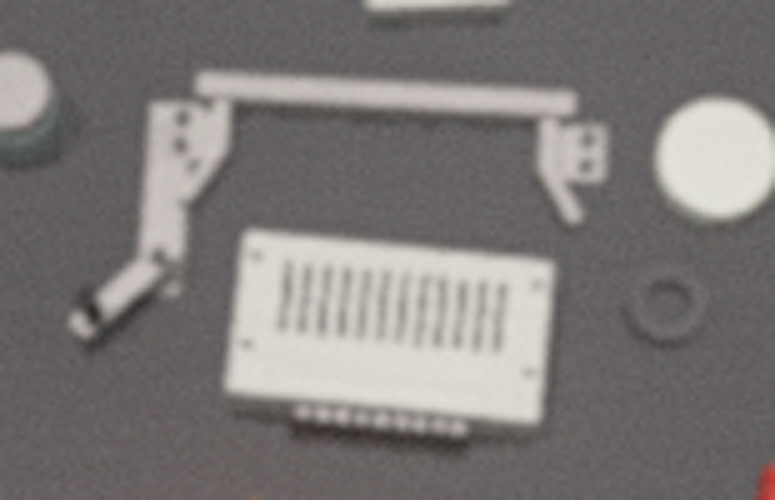

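View pics/c2.png

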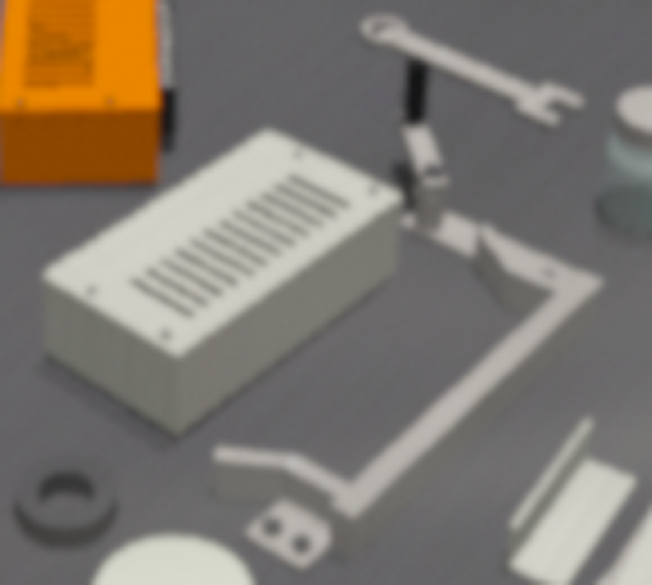

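The crops confirm the supply: bare grey, plain front facing the stop, terminal strip at the rear, about 2° off square. The keeper is open on the left. Next I'll take a first measurement.

```bash
cat > h.py <<'E'
import numpy as np,cv2
def ray(s,uv,z):
    K,P=s["K"],s["pose"]; uv=np.atleast_2d(np.float64(uv))
    d=np.c_[(uv-[K[0,2],K[1,2]])/[K[0,0],K[1,1]],np.ones(len(uv))]@P[:3,:3].T
    t=(z-P[2,3])/d[:,2]; return (P[:3,3]+t[:,None]*d)
def proj(s,p):
    P=s["pose"]; c=(np.atleast_2d(p)-P[:3,3])@P[:3,:3]; K=s["K"]
    return c[:,:2]/c[:,2:]*[K[0,0],K[1,1]]+[K[0,2],K[1,2]]
def tri(s1,u1,s2,u2):
    A=[];b=[]
    for s,u in((s1,u1),(s2,u2)):
        K,P=s["K"],s["pose"];d=P[:3,:3]@np.array([(u[0]-K[0,2])/K[0,0],(u[1]-K[1,2])/K[1,1],1]);d/=np.linalg.norm(d)
        M=np.eye(3)-np.outer(d,d);A.append(M);b.append(M@P[:3,3])
    return np.linalg.lstsq(np.vstack(A),np.hstack(b),rcond=None)[0]
E
python3 - <<'E'
from plant import ctrl
from h import *
t=ctrl.snapshot("top"); s=ctrl.snapshot("scene")
o=lambda u:(np.array(u)/5+[200,130]-.4)
q=lambda u:(np.array(u)/4.5+[255,180]-.4)
# supply top corners FL FR RR RL
T=[(243,230),(555,260),(543,425),(226,392)]; S=[(393,200),(178,355),(45,273),(268,128)]
for a,b in zip(T,S): print("top z.06",np.round(ray(t,o(a),.06)[0],4),"tri",np.round(tri(t,o(a),s,q(b)),4))
for n,a,b in(("stopL back",(197,72),(603,283)),("stopR back",(577,90),(350,517)),("knob",(93,305),(416,64))): print(n,np.round(ray(t,o(a),.03)[0],4),np.round(tri(t,o(a),s,q(b)),4))
for n,a in(("stop front L foot",(197,95)),("R",(576,117))): print(n,np.round(ray(t,o(a),0)[0],4))
E
```

```text
top z.06 [0.6163 0.0977 0.06  ] tri [0.615  0.0961 0.0555]
top z.06 [ 0.593  -0.0946  0.06  ] tri [ 0.5938 -0.094   0.0597]
top z.06 [ 0.4894 -0.0838  0.06  ] tri [ 0.4926 -0.0811  0.0584]
top z.06 [0.5142 0.1091 0.06  ] tri [0.5155 0.11   0.0583]
stopL back [0.7295 0.1276 0.03  ] [0.7307 0.1279 0.0265]
stopR back [ 0.7122 -0.1145  0.03  ] [ 0.712  -0.1147  0.0303]
knob [0.578  0.1937 0.03  ] [0.568  0.1898 0.0812]
stop front L foot [0.724  0.1298 0.    ]
R [ 0.7037 -0.1156  0.    ]
```

Units first: shifts go in shares of 1000 mm and turns go in shares of 90 degrees. So 31 cm / 100 = 0.31, 28 cm / 100 = 0.28, -55 degrees / 90 = -0.6111.

Call:
send_rows --plan '[[[-0.04, 0.04, -0.02, 0, 0, -0.0667], [-0.08, 0.09, -0.03, 0, 0, -0.1444], [-0.11, 0.13, -0.04, 0, 0, -0.2222], [-0.14, 0.17, -0.05, 0, 0, -0.3], [-0.17, 0.2, -0.06, 0, 0, -0.3778], [-0.2, 0.24, -0.07, 0, 0, -0.4556], [-0.23, 0.28, -0.08, 0, 0, -0.5333], [-0.25, 0.31, -0.09, 0, 0, -0.6111]]]' --fingers 0

```text
clock: 0.87
tool_pos: [0.3632, -0.2986, 0.3]
orientation: [180.0, 0.0, -100.2]
force: [1.5, 1.4, 0.9]
opening: 0.0398
gripper_force: 0.0
```

```bash
cat >> h.py <<'E'
from scipy.spatial.transform import Rotation as Ro
def delta(o,tgt,yaw):
    R=Ro.from_euler('xyz',o["orientation"],degrees=True); T=Ro.from_euler('xyz',[180,0,yaw],degrees=True)
    print("t",round(float(o["clock"]),2),"pos",np.round(o["tool_pos"],4),"ori",np.round(o["orientation"],2),"F",np.round(o["force"],1),"\n shift cm",np.round(R.inv().apply(np.array(tgt)-o["tool_pos"])*100,2),"turn",np.round((R.inv()*T).as_rotvec(degrees=True),2))
E
python3 -c "
from plant import ctrl
from h import *
delta(ctrl.get_obs(),[.46,0,.36],-94.1)"
```

```text
t 0.87 pos [ 0.3632 -0.2986  0.3   ] ori [ 1.8000e+02  1.0000e-02 -1.0016e+02] F [1.5 1.4 0.9] 
 shift cm [-31.1   -4.27  -6.  ] turn [-0.    0.01 -6.06]
```

Converted, -31 cm / 100 = -0.31, -28 cm / 100 = -0.28, -6.4 degrees / 90 = -0.0711.

Call:
send_rows --plan '[[[-0.04, -0.005, -0.01, 0, 0, -0.0333], [-0.08, -0.01, -0.02, 0, 0, -0.0667], [-0.12, -0.016, -0.03, 0, 0, -0.0711], [-0.16, -0.022, -0.04, 0, 0, -0.0711], [-0.2, -0.03, -0.05, 0, 0, -0.0711], [-0.24, -0.035, -0.06, 0, 0, -0.0711], [-0.28, -0.04, -0.06, 0, 0, -0.0711], [-0.31, -0.043, -0.06, 0, 0, -0.0711]]]'

```text
clock: 1.53
tool_pos: [0.4626, -0.0006, 0.3605]
orientation: [-179.9, 0.1, -94.0]
force: [0.3, -0.8, -0.5]
opening: 0.0003
gripper_force: 0.0
```

```bash
python3 - <<'E'
from plant import ctrl
from h import *
import pickle
s=ctrl.snapshot("wrist"); s=ctrl.snapshot("wrist"); cv2.imwrite("pics/w1.png",s["img"][:,:,::-1]); pickle.dump(s,open("w1.pkl","wb"))
print(s["K"].tolist(),np.round(s["pose"],4).tolist()); delta(ctrl.get_obs(),[.46,0,.36],-94.1)
E
```

```text
[[291.6979188337236, 0.0, 278.97133176324013], [0.0, 291.6979188337236, 206.11143744700928], [0.0, 0.0, 1.0]] [[-0.9976, 0.066, 0.0201, 0.4578], [0.069, 0.9589, 0.2752, -0.0722], [-0.0011, 0.2759, -0.9612, 0.5171], [0.0, 0.0, 0.0, 1.0]]
t 1.63 pos [4.628e-01 1.000e-04 3.593e-01] ori [ 1.7997e+02  2.0000e-02 -9.3860e+01] F [-0.9 -0.5 -0.1] 
 shift cm [ 0.03  0.28 -0.07] turn [0.03 0.02 0.24]
```

View pics/w1.png

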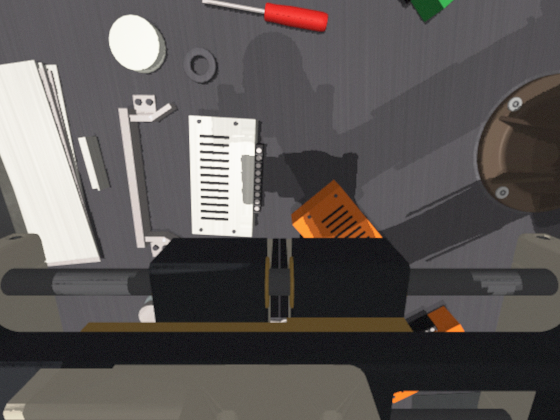

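The wrist view shows the grey supply at (223,175) with its strip on the right at (260,177), and the stop at (133,180). The gripper hides the keeper. Next I'll fit the edges.

```bash
cat >> h.py <<'E'
def ori(line): return line
def supply(s,box,thr,z=.06):
    x0,y0,x1,y1=box; g=cv2.cvtColor(s["img"],cv2.COLOR_RGB2GRAY)[y0:y1,x0:x1]
    g=cv2.resize(g,None,fx=4,fy=4,interpolation=cv2.INTER_CUBIC); m=cv2.morphologyEx((g>thr).astype(np.uint8),cv2.MORPH_CLOSE,np.ones((25,25)))
    c=max(cv2.findContours(m,0,2)[0],key=cv2.contourArea)[:,0]
    w=ray(s,(c-1.5)/4+[x0,y0],z)[:,:2]
    r=cv2.minAreaRect((w*1000).astype(np.float32)); return r,cv2.boxPoints(r)/1000
def edge(s,p,q,n=25,half=7):
    """subpixel positions of strongest +- edges across segment p->q (pixels)"""
    g=cv2.GaussianBlur(cv2.cvtColor(s["img"],cv2.COLOR_RGB2GRAY),(0,0),.7).astype(np.float32)
    p,q=np.float64(p),np.float64(q);d=(q-p)/np.linalg.norm(q-p);nn=np.array([-d[1],d[0]])
    t=np.arange(-half,half+.1,.25);out=[]
    for f in np.linspace(.08,.92,n):
        P=p+f*(q-p)+t[:,None]*nn
        v=cv2.remap(g,P[:,:1].astype(np.float32),P[:,1:].astype(np.float32),1).ravel(); out.append(np.gradient(v))
    return out,t,p,q,nn
E
python3 - <<'E'
from plant import ctrl
from h import *
import pickle
w=pickle.load(open("w1.pkl","rb")); t=ctrl.snapshot("top"); cv2.imwrite("pics/t1.png",t["img"][:,:,::-1])
for n,s,b in(("w",w,(182,108,262,236)),):
    for thr in(110,140): print(n,thr,supply(s,b,thr))
# edges of stop: average gradient profile extrema
for n,s,p,q in(("w",w,(133.5,115),(142,235)),("t",t,(241,148.5),(313,152.5))):
    g,tt,p,q,nn=edge(s,p,q,half=16 if n=="w" else 6)
    m=np.mean(g,0); print(n,[(tt[i],round(float(m[i]),1)) for i in range(1,len(m)-1) if abs(m[i])>2 and abs(m[i])>=abs(m[i-1]) and abs(m[i])>=abs(m[i+1])])
    for sg in(1,-1):
        pts=np.array([p+f*(q-p)+tt[np.argmax(sg*x)]*nn for f,x in zip(np.linspace(.08,.92,25),g)])
        for z in(0,.03):
            W=ray(s,pts,z); l=np.polyfit(W[:,1],W[:,0],1); print(n,sg,z,"yaw",np.round(-np.degrees(np.arctan(l[0])),2),"x at y=0",round(l[1],4),"rms",np.std(W[:,0]-np.polyval(l,W[:,1])).round(4))
E
```

```text
w 110 (((548.66552734375, 9.971656799316406), (194.9603271484375, 116.64227294921875), 82.89935302734375), array([[ 0.4787419 , -0.07955165],
       [ 0.5944896 , -0.09397011],
       [ 0.6185891 ,  0.09949496],
       [ 0.5028415 ,  0.11391343]], dtype=float32))
w 140 (((548.333984375, 10.347015380859375), (194.26760864257812, 115.87545013427734), 82.86802673339844), array([[ 0.4787849 , -0.07884196],
       [ 0.5937637 , -0.09322851],
       [ 0.6178831 ,  0.09953599],
       [ 0.50290424,  0.11392254]], dtype=float32))
w [(np.float64(2.0), 5.5), (np.float64(3.25), 5.5), (np.float64(10.0), -4.4), (np.float64(11.5), -4.4)]
w 1 0 yaw -4.56 x at y=0 0.7208 rms 0.0004
w 1 0.03 yaw -4.56 x at y=0 0.7059 rms 0.0004
w -1 0 yaw -4.5 x at y=0 0.7368 rms 0.0005
w -1 0.03 yaw -4.5 x at y=0 0.7209 rms 0.0004
t []
t 1 0 yaw -3.91 x at y=0 0.7102 rms 0.0126
t 1 0.03 yaw -3.91 x at y=0 0.7006 rms 0.0124
t -1 0 yaw -8.4 x at y=0 0.7207 rms 0.0138
t -1 0.03 yaw -8.4 x at y=0 0.7109 rms 0.0135
```

```bash
python3 - <<'E'
from plant import ctrl
from h import *
import pickle
w=pickle.load(open("w1.pkl","rb")); s=ctrl.snapshot("scene"); cv2.imwrite("pics/s1.png",s["img"][:,:,::-1]); pickle.dump(s,open("s1.pkl","wb"))
g=cv2.cvtColor(s["img"],cv2.COLOR_RGB2GRAY)
def inten(a,b,n): 
    P=np.linspace(a,b,n).astype(np.float32); return cv2.remap(g,P[:,:1],P[:,1:],1).ravel()
# profile along world x across the stop at mid, on z=.03 plane and on supply
xs=np.arange(.68,.74,.0025); p=proj(s,np.c_[xs,0*xs,0*xs+.03]).astype(np.float32)
print("scene stop profile",list(zip(xs.round(4),cv2.remap(g,p[:,:1],p[:,1:],1).ravel())))
gw=cv2.cvtColor(w["img"],cv2.COLOR_RGB2GRAY);xs=np.arange(.685,.745,.0025); p=proj(w,np.c_[xs,0*xs,0*xs+.03]).astype(np.float32)
print("wrist",list(zip(xs.round(4),cv2.remap(gw,p[:,:1],p[:,1:],1).ravel())))
for z in(.03,):
  ys=np.r_[np.arange(-.13,-.10,.0025),np.arange(.11,.14,.0025)]
  for n,S,G in(("s",s,g),("w",w,gw)):
    p=proj(S,np.c_[.714+.078*ys,ys,0*ys+z]).astype(np.float32); print(n,list(zip(ys.round(4),cv2.remap(G,p[:,:1],p[:,1:],1).ravel())))
for thr in(170,185,200): print(thr,supply(s,(255,195,355,285),thr))
E
```

```text
scene stop profile [(np.float64(0.68), np.uint8(101)), (np.float64(0.6825), np.uint8(102)), (np.float64(0.685), np.uint8(101)), (np.float64(0.6875), np.uint8(101)), (np.float64(0.69), np.uint8(102)), (np.float64(0.6925), np.uint8(102)), (np.float64(0.695), np.uint8(102)), (np.float64(0.6975), np.uint8(102)), (np.float64(0.7), np.uint8(102)), (np.float64(0.7025), np.uint8(107)), (np.float64(0.705), np.uint8(121)), (np.float64(0.7075), np.uint8(147)), (np.float64(0.71), np.uint8(168)), (np.float64(0.7125), np.uint8(179)), (np.float64(0.715), np.uint8(180)), (np.float64(0.7175), np.uint8(177)), (np.float64(0.72), np.uint8(162)), (np.float64(0.7225), np.uint8(135)), (np.float64(0.725), np.uint8(111)), (np.float64(0.7275), np.uint8(105)), (np.float64(0.73), np.uint8(104)), (np.float64(0.7325), np.uint8(103)), (np.float64(0.735), np.uint8(102)), (np.float64(0.7375), np.uint8(101))]
wrist [(np.float64(0.685), np.uint8(91)), (np.float64(0.6875), np.uint8(85)), (np.float64(0.69), np.uint8(59)), (np.float64(0.6925), np.uint8(68)), (np.float64(0.695), np.uint8(81)), (np.float64(0.6975), np.uint
[... 2566 characters left out ...]
.19918060302734), array([[ 0.49581835, -0.08176587],
       [ 0.5956959 , -0.093677  ],
       [ 0.61821216,  0.09512667],
       [ 0.51833457,  0.1070378 ]], dtype=float32))
185 (((556.72802734375, 6.5147552490234375), (186.94436645507812, 97.25826263427734), 83.0481185913086), array([[ 0.49714294, -0.08038437],
       [ 0.59368616, -0.0921561 ],
       [ 0.6163131 ,  0.09341388],
       [ 0.5197699 ,  0.10518561]], dtype=float32))
200 (((556.4605102539062, 6.398719787597656), (181.51686096191406, 91.56208038330078), 83.28689575195312), array([[ 0.50038385, -0.07838576],
       [ 0.5913182 , -0.08908917],
       [ 0.6125371 ,  0.0911832 ],
       [ 0.52160287,  0.10188662]], dtype=float32))
```

Converted, 29 cm / 100 = 0.29, 6.2 cm / 100 = 0.062, 0.6 degrees / 90 = 0.0067.

Call:
send_rows --plan '[[[0.015, 0.002, 0.04, 0, 0, 0.0033], [0.03, 0.004, 0.08, 0, 0, 0.0067], [0.045, 0.006, 0.12, 0, 0, 0.0067], [0.06, 0.007, 0.16, 0, 0, 0.0067], [0.062, 0.007, 0.2, 0, 0, 0.0067], [0.062, 0.007, 0.24, 0, 0, 0.0067], [0.062, 0.007, 0.27, 0, 0, 0.0067], [0.062, 0.007, 0.29, 0, 0, 0.0067]]]'

```text
clock: 2.4
tool_pos: [0.4482, -0.0667, 0.0669]
orientation: [179.8, -0.1, -94.8]
force: [0.3, 0.8, -0.2]
opening: 0.0005
gripper_force: 0.0
```

Converted, 3.9 cm / 100 = 0.039, 3 cm / 100 = 0.03.

Call:
send_rows --plan '[[[0, 0, 0.015, 0, 0, 0], [0, 0, 0.03, 0, 0, 0], [0, 0, 0.039, 0, 0, 0], [0, 0, 0.039, 0, 0, 0]]]'

```text
clock: 2.73
tool_pos: [0.4492, -0.066, 0.0293]
orientation: [179.8, -0.1, -94.8]
force: [-0.2, -0.3, 0.2]
opening: 0.0005
gripper_force: 0.0
```

```bash
cat >> h.py <<'E'
D=np.array([.7075,.008]); A=np.radians(-4.5); RD=np.array([[np.cos(A),-np.sin(A)],[np.sin(A),np.cos(A)]])
def look(ctrl,name=None,thr=170):
    ctrl.snapshot("scene") if 0 else None
    s=ctrl.snapshot("scene"); o=ctrl.get_obs()
    if name: cv2.imwrite(f"pics/{name}.png",s["img"][:,:,::-1])
    r,b=supply(s,(255,195,400,290),thr); print("rect",np.round(r[1],1))
    c=b.mean(0); yaw=r[2]-90 if r[1][0]>r[1][1] else r[2]; yaw=(yaw+45)%90-45
    d=(c-D)@RD; th=yaw+4.5; print("supply dock mm",np.round(d*1000,1),"theta",round(yaw+4.5,2))
    y=np.radians(yaw); R=np.array([[np.cos(y),-np.sin(y)],[np.sin(y),np.cos(y)]])
    for n,sg in(("L",1),("R",-1)):
        p=c+R@[-.05,sg*.08]; q=(p-D)@RD; print(n,"push pt dock mm",np.round(q*1000,1))
    t=(o["tool_pos"][:2]-D)@RD; print("TCP dock mm",np.round(t*1000,1),"z",o["tool_pos"][2].round(4),"F",o["force"].round(1),"yaw",o["orientation"][2].round(2),"clock",round(float(o["clock"]),2))
E
python3 -c "
from plant import ctrl
from h import *
look(ctrl)"
```

```text
rect [190.8 101.5]
supply dock mm [-150.4  -13. ] theta -2.61
L push pt dock mm [-196.7   69.2]
R push pt dock mm [-204.   -90.7]
TCP dock mm [-251.   -93.7] z 0.0304 F [ 0.5 -0.2  1. ] yaw -94.75 clock 2.78
```

Converted, -3 cm / 100 = -0.03, -2.8 cm / 100 = -0.028.

Call:
send_rows --plan '[[[-0.002, -0.006, 0, 0, 0, 0], [-0.003, -0.012, 0, 0, 0, 0], [-0.003, -0.017, 0, 0, 0, 0], [-0.003, -0.021, 0, 0, 0, 0], [-0.003, -0.024, 0, 0, 0, 0], [-0.003, -0.026, 0, 0, 0, 0], [-0.003, -0.028, 0, 0, 0, 0], [-0.003, -0.03, 0, 0, 0, 0]]]'

```text
clock: 3.45
tool_pos: [0.4795, -0.0646, 0.0305]
orientation: [179.9, -0.0, -94.7]
force: [-6.5, 0.4, 7.3]
opening: 0.0004
gripper_force: 3.6
```

Converted, -1.6 cm / 100 = -0.016, -1.4 cm / 100 = -0.014.

Call:
send_rows --plan '[[[0, -0.002, 0, 0, 0, 0], [0, -0.004, 0, 0, 0, 0], [0, -0.006, 0, 0, 0, 0], [0, -0.008, 0, 0, 0, 0], [0, -0.01, 0, 0, 0, 0], [0, -0.012, 0, 0, 0, 0], [0, -0.014, 0, 0, 0, 0], [0, -0.016, 0, 0, 0, 0]]]'

```text
clock: 4.12
tool_pos: [0.4949, -0.0662, 0.0304]
orientation: [179.8, -0.1, -94.7]
force: [-5.1, -2.2, 3.7]
opening: 0.0003
gripper_force: 2.8
```

```bash
python3 -c "
from plant import ctrl
from h import *
look(ctrl,'s2')"
```

```text
rect [193.7 101.5]
supply dock mm [-140.3   -8.1] theta 2.13
L push pt dock mm [-193.3   70. ]
R push pt dock mm [-187.3  -89.9]
TCP dock mm [-205.6  -90.6] z 0.0305 F [-3.1 -1.4  1.4] yaw -94.71 clock 4.17
```

Converted, -2.3 cm / 100 = -0.023, -1.5 cm / 100 = -0.015.

Call:
send_rows --plan '[[[0, -0.003, 0, 0, 0, 0], [0, -0.006, 0, 0, 0, 0], [0, -0.009, 0, 0, 0, 0], [0, -0.012, 0, 0, 0, 0], [0, -0.015, 0, 0, 0, 0], [0, -0.018, 0, 0, 0, 0], [0, -0.021, 0, 0, 0, 0], [0, -0.023, 0, 0, 0, 0]]]'

```text
clock: 4.83
tool_pos: [0.5202, -0.0674, 0.0306]
orientation: [-180.0, 0.0, -94.7]
force: [-1.2, -1.1, -0.9]
opening: 0.0005
gripper_force: 1.0
```

```bash
python3 -c "
from plant import ctrl
from h import *
look(ctrl,'s3')"
```

```text
rect [111.7 224.5]
supply dock mm [-99.8  20.7] theta 35.2
L push pt dock mm [-186.8   57.2]
R push pt dock mm [-94.6 -73.5]
TCP dock mm [-180.5  -89.8] z 0.0307 F [-1.6 -0.7  0.1] yaw -94.68 clock 4.88
```

View pics/s3.png

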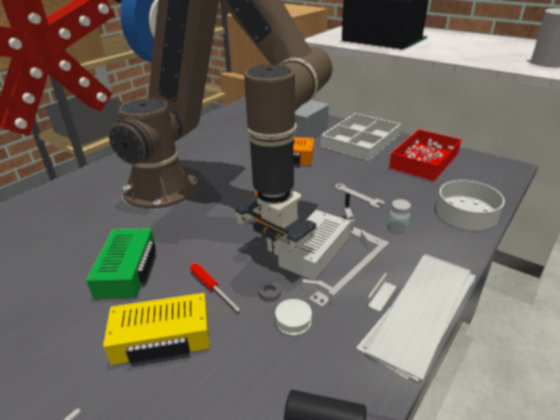

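The scene view shows the supply at (312,243), turned left towards the dock. The gripper at its right rear corner hides part of it. I'll back off and go to the left corner.

Converted, -16.2 cm / 100 = -0.162, -15 cm / 100 = -0.15.

Call:
send_rows --plan '[[[0, 0.02, 0, 0, 0, 0], [0, 0.045, 0, 0, 0, 0], [0, 0.07, 0, 0, 0, 0], [-0.03, 0.07, 0, 0, 0, 0], [-0.07, 0.07, 0, 0, 0, 0], [-0.11, 0.07, 0, 0, 0, 0], [-0.15, 0.07, 0, 0, 0, 0], [-0.162, 0.07, 0, 0, 0, 0]]]'

```text
clock: 5.55
tool_pos: [0.4659, 0.105, 0.0319]
orientation: [-179.7, 0.2, -94.5]
force: [1.5, 0.6, 0.2]
opening: 0.0007
gripper_force: 0.0
```

```bash
sed -i 's/np.ones((25,25))/np.ones((5,5))/; s/thr=170/thr=183/' h.py; python3 -c "
from plant import ctrl
from h import *
look(ctrl,'s4'); look(ctrl,'s4',188)"
```

```text
rect [ 98.4 187. ]
supply dock mm [-124.2   -4.4] theta 9.05
L push pt dock mm [-186.1   66.7]
R push pt dock mm [-161.   -91.3]
TCP dock mm [-248.5   77.8] z 0.0317 F [ 0.6  2.2 -1.5] yaw -94.44 clock 5.6
rect [ 97.8 185.9]
supply dock mm [-124.3   -4.3] theta 9.1
L push pt dock mm [-186.4   66.8]
R push pt dock mm [-161.1  -91.2]
TCP dock mm [-249.4   75.7] z 0.0314 F [-0.7 -0.5 -0.4] yaw -94.46 clock 5.65
```

Converted, -4.6 cm / 100 = -0.046, -1.6 cm / 100 = -0.016.

Call:
send_rows --plan '[[[0.003, -0.008, 0, 0, 0, 0], [0.005, -0.016, 0, 0, 0, 0], [0.005, -0.024, 0, 0, 0, 0], [0.005, -0.031, 0, 0, 0, 0], [0.005, -0.036, 0, 0, 0, 0], [0.005, -0.04, 0, 0, 0, 0], [0.005, -0.043, 0, 0, 0, 0], [0.005, -0.046, 0, 0, 0, 0]]]'

```text
clock: 6.32
tool_pos: [0.5084, 0.0905, 0.0305]
orientation: [179.9, -0.0, -94.7]
force: [-2.7, 2.5, 0.1]
opening: 0.0003
gripper_force: 1.5
```

Converted, -2 cm / 100 = -0.02, -1.5 cm / 100 = -0.015.

Call:
send_rows --plan '[[[0, -0.003, 0, 0, 0, 0], [0, -0.006, 0, 0, 0, 0], [0, -0.009, 0, 0, 0, 0], [0, -0.012, 0, 0, 0, 0], [0, -0.015, 0, 0, 0, 0], [0, -0.018, 0, 0, 0, 0], [0, -0.02, 0, 0, 0, 0]]]'

```text
clock: 6.9
tool_pos: [0.5289, 0.0894, 0.0307]
orientation: [-180.0, 0.0, -94.7]
force: [-2.0, 1.5, -0.6]
opening: 0.0003
gripper_force: 1.2
```

```bash
python3 -c "
from plant import ctrl
from h import *
look(ctrl,'s5')"
```

```text
rect [188.1  98.6]
supply dock mm [-110.8   -9.4] theta 3.65
L push pt dock mm [-165.8   67.3]
R push pt dock mm [-155.6  -92.4]
TCP dock mm [-184.2   67.1] z 0.0308 F [-1.1  0.6 -0.9] yaw -94.69 clock 6.95
```

Converted, 16.3 cm / 100 = 0.163, 4.5 cm / 100 = 0.045.

Call:
send_rows --plan '[[[0, 0.02, 0, 0, 0, 0], [0, 0.045, 0, 0, 0, 0], [0.03, 0.047, 0, 0, 0, 0], [0.07, 0.047, 0, 0, 0, 0], [0.11, 0.047, 0, 0, 0, 0], [0.15, 0.047, 0, 0, 0, 0], [0.163, 0.043, 0, 0, 0, 0], [0.163, 0.035, 0, 0, 0, 0]]]'

```text
clock: 7.62
tool_pos: [0.4796, -0.0731, 0.031]
orientation: [-180.0, -0.0, -94.9]
force: [0.3, -0.3, 0.3]
opening: 0.0004
gripper_force: 0.0
```

```bash
python3 -c "
from plant import ctrl
from h import *
look(ctrl,'s6')"
```

```text
rect [188.3  99.3]
supply dock mm [-110.7   -9.3] theta 3.56
L push pt dock mm [-165.5   67.4]
R push pt dock mm [-155.6  -92.3]
TCP dock mm [-218.   -97.1] z 0.0313 F [ 3.1 -0.3  1.8] yaw -94.81 clock 7.67
```

Converted, -4.9 cm / 100 = -0.049, -4.6 cm / 100 = -0.046.

Call:
send_rows --plan '[[[0, -0.01, 0, 0, 0, 0], [0, -0.02, 0, 0, 0, 0], [0, -0.03, 0, 0, 0, 0], [0, -0.036, 0, 0, 0, 0], [0, -0.04, 0, 0, 0, 0], [0, -0.043, 0, 0, 0, 0], [0, -0.046, 0, 0, 0, 0], [-0.001, -0.049, 0, 0, 0, 0]]]'

```text
clock: 8.33
tool_pos: [0.528, -0.0735, 0.0304]
orientation: [179.9, -0.0, -94.7]
force: [-4.1, -2.4, 1.4]
opening: 0.0008
gripper_force: 1.9
```

Converted, -2 cm / 100 = -0.02, -1.8 cm / 100 = -0.018.

Call:
send_rows --plan '[[[-0.001, -0.003, 0, 0, 0, 0], [-0.002, -0.006, 0, 0, 0, 0], [-0.003, -0.009, 0, 0, 0, 0], [-0.004, -0.012, 0, 0, 0, 0], [-0.005, -0.015, 0, 0, 0, 0], [-0.006, -0.018, 0, 0, 0, 0], [-0.007, -0.02, 0, 0, 0, 0]]]'

```text
clock: 8.92
tool_pos: [0.5501, -0.0678, 0.0307]
orientation: [-180.0, -0.0, -94.7]
force: [-1.8, -1.6, -0.2]
opening: 0.0004
gripper_force: 1.3
```

Converted, 6 cm / 100 = 0.06, 4.5 cm / 100 = 0.045.

Call:
send_rows --plan '[[[0, 0.02, 0, 0, 0, 0], [0, 0.045, 0, 0, 0, 0], [0, 0.06, 0, 0, 0, 0]]]'

```text
clock: 9.17
tool_pos: [0.4892, -0.0626, 0.0308]
orientation: [-179.9, 0.0, -94.7]
force: [-0.4, -0.1, -0.4]
opening: 0.0004
gripper_force: 0.0
```

```bash
python3 -c "
from plant import ctrl
from h import *
look(ctrl,'s7')"
```

```text
rect [ 99.5 190.8]
supply dock mm [-95.7   2.8] theta 9.15
L push pt dock mm [-157.8   73.9]
R push pt dock mm [-132.3  -84.1]
TCP dock mm [-214.6  -87.9] z 0.0307 F [-4.9 -0.2 -0.6] yaw -94.74 clock 9.22
```

Converted, -16.3 cm / 100 = -0.163, -2.8 cm / 100 = -0.028.

Call:
send_rows --plan '[[[-0.04, 0, 0, 0, 0, 0], [-0.08, 0, 0, 0, 0, 0], [-0.12, 0, 0, 0, 0, 0], [-0.16, 0, 0, 0, 0, 0], [-0.163, -0.01, 0, 0, 0, 0], [-0.163, -0.02, 0, 0, 0, 0], [-0.163, -0.028, 0, 0, 0, 0], [-0.163, -0.033, 0, 0, 0, 0]]]'

```text
clock: 9.88
tool_pos: [0.5374, 0.0962, 0.0307]
orientation: [-180.0, 0.0, -94.7]
force: [-3.8, 2.2, 1.5]
opening: 0.0003
gripper_force: 2.1
```

Converted, -2.4 cm / 100 = -0.024, -2.1 cm / 100 = -0.021.

Call:
send_rows --plan '[[[0, -0.003, 0, 0, 0, 0], [0, -0.006, 0, 0, 0, 0], [0, -0.009, 0, 0, 0, 0], [0, -0.012, 0, 0, 0, 0], [0, -0.015, 0, 0, 0, 0], [0, -0.018, 0, 0, 0, 0], [0, -0.021, 0, 0, 0, 0], [0, -0.024, 0, 0, 0, 0]]]'

```text
clock: 10.55
tool_pos: [0.5602, 0.0947, 0.0307]
orientation: [180.0, -0.0, -94.7]
force: [-2.2, 1.2, -1.4]
opening: 0.0004
gripper_force: 1.2
```

Converted, -0.8 cm / 100 = -0.008, -0.6 cm / 100 = -0.006.

Call:
send_rows --plan '[[[0, -0.003, 0, 0, 0, 0], [0, -0.006, 0, 0, 0, 0], [0, -0.008, 0, 0, 0, 0]]]'

```text
clock: 10.8
tool_pos: [0.5684, 0.0942, 0.0308]
orientation: [-180.0, 0.0, -94.7]
force: [-2.8, 1.3, -0.3]
opening: 0.0008
gripper_force: 1.2
```

Call:
send_rows --plan '[[[0, 0.02, 0, 0, 0, 0], [0, 0.045, 0, 0, 0, 0], [0, 0.06, 0, 0, 0, 0]]]'

```text
clock: 11.05
tool_pos: [0.5072, 0.0988, 0.0307]
orientation: [-180.0, 0.0, -94.7]
force: [-0.9, -0.7, 0.2]
opening: 0.0004
gripper_force: 0.0
```

```bash
python3 -c "
from plant import ctrl
from h import *
look(ctrl,'s8')"
```

```text
rect [188.2  98.7]
supply dock mm [-75.7  -5.4] theta 0.76
L push pt dock mm [-126.8   73.9]
R push pt dock mm [-124.7  -86.1]
TCP dock mm [-209.    74.3] z 0.0307 F [-4.7 -1.4 -0.6] yaw -94.73 clock 11.1
```

Converted, 16.6 cm / 100 = 0.166, 16 cm / 100 = 0.16.

Call:
send_rows --plan '[[[0.04, 0, 0, 0, 0, 0], [0.08, 0, 0, 0, 0, 0], [0.12, 0, 0, 0, 0, 0], [0.16, 0, 0, 0, 0, 0], [0.166, -0.015, 0, 0, 0, 0], [0.166, -0.035, 0, 0, 0, 0], [0.166, -0.05, 0, 0, 0, 0], [0.166, -0.059, 0, 0, 0, 0]]]'

```text
clock: 11.77
tool_pos: [0.5562, -0.072, 0.0313]
orientation: [-179.9, 0.0, -94.7]
force: [-0.0, -0.1, 0.4]
opening: 0.0005
gripper_force: 0.0
```

Converted, -2.1 cm / 100 = -0.021, -1.9 cm / 100 = -0.019.

Call:
send_rows --plan '[[[0, -0.003, 0, 0, 0, 0], [0, -0.006, 0, 0, 0, 0], [-0.001, -0.008, 0, 0, 0, 0], [-0.002, -0.011, 0, 0, 0, 0], [-0.003, -0.014, 0, 0, 0, 0], [-0.004, -0.016, 0, 0, 0, 0], [-0.005, -0.019, 0, 0, 0, 0], [-0.006, -0.021, 0, 0, 0, 0]]]'

```text
clock: 12.43
tool_pos: [0.5741, -0.0672, 0.0305]
orientation: [179.9, -0.0, -94.7]
force: [-5.4, -3.1, 1.1]
opening: 0.0005
gripper_force: 2.8
```

Converted, 6 cm / 100 = 0.06, 4.5 cm / 100 = 0.045.

Call:
send_rows --plan '[[[0, 0.02, 0, 0, 0, 0], [0, 0.045, 0, 0, 0, 0], [0, 0.06, 0, 0, 0, 0]]]'

```text
clock: 12.68
tool_pos: [0.5143, -0.0616, 0.0307]
orientation: [-179.9, 0.0, -94.7]
force: [-0.8, 0.3, 0.1]
opening: 0.0003
gripper_force: 0.0
```

```bash
python3 -c "
from plant import ctrl
from h import *
look(ctrl,'s9')"
```

```text
rect [ 99.6 188.7]
supply dock mm [-65.4  -0.3] theta 4.88
L push pt dock mm [-122.    75.2]
R push pt dock mm [-108.4  -84.2]
TCP dock mm [-189.6  -84.8] z 0.0307 F [-5.  -0.2 -1.1] yaw -94.73 clock 12.73
```

Converted, -16.1 cm / 100 = -0.161, -16 cm / 100 = -0.16.

Call:
send_rows --plan '[[[-0.04, 0, 0, 0, 0, 0], [-0.08, 0, 0, 0, 0, 0], [-0.12, 0, 0, 0, 0, 0], [-0.16, 0, 0, 0, 0, 0], [-0.161, -0.015, 0, 0, 0, 0], [-0.161, -0.03, 0, 0, 0, 0], [-0.161, -0.04, 0, 0, 0, 0], [-0.161, -0.045, 0, 0, 0, 0]]]'

```text
clock: 13.4
tool_pos: [0.5748, 0.0956, 0.0309]
orientation: [-179.9, 0.0, -94.7]
force: [-2.2, 2.1, 2.5]
opening: 0.0007
gripper_force: 1.9
```

Converted, -1.6 cm / 100 = -0.016, -1.4 cm / 100 = -0.014.

Call:
send_rows --plan '[[[0, -0.002, 0, 0, 0, 0], [0, -0.004, 0, 0, 0, 0], [0, -0.006, 0, 0, 0, 0], [0, -0.008, 0, 0, 0, 0], [0, -0.01, 0, 0, 0, 0], [0, -0.012, 0, 0, 0, 0], [0, -0.014, 0, 0, 0, 0], [0, -0.016, 0, 0, 0, 0]]]'

```text
clock: 14.07
tool_pos: [0.5891, 0.0933, 0.0307]
orientation: [180.0, -0.0, -94.7]
force: [-2.4, 0.8, -0.4]
opening: 0.0003
gripper_force: 1.1
```

Converted, 6 cm / 100 = 0.06, 4.5 cm / 100 = 0.045.

Call:
send_rows --plan '[[[0, 0.02, 0, 0, 0, 0], [0, 0.045, 0, 0, 0, 0], [0, 0.06, 0, 0, 0, 0]]]'

```text
clock: 14.32
tool_pos: [0.5282, 0.098, 0.0307]
orientation: [-180.0, 0.0, -94.7]
force: [-1.5, 0.6, -0.1]
opening: 0.0004
gripper_force: 0.0
```

```bash
python3 -c "
from plant import ctrl
from h import *
look(ctrl,'s10')"
```

```text
rect [188.4  98.9]
supply dock mm [-55.4  -4.1] theta 0.64
L push pt dock mm [-106.3   75.3]
R push pt dock mm [-104.5  -84.7]
TCP dock mm [-188.    75.3] z 0.0308 F [-6.  -0.4 -1.1] yaw -94.73 clock 14.37
```

Converted, 16.3 cm / 100 = 0.163, 16 cm / 100 = 0.16.

Call:
send_rows --plan '[[[0.04, 0, 0, 0, 0, 0], [0.08, 0, 0, 0, 0, 0], [0.12, 0, 0, 0, 0, 0], [0.16, 0, 0, 0, 0, 0], [0.163, -0.015, 0, 0, 0, 0], [0.163, -0.035, 0, 0, 0, 0], [0.163, -0.05, 0, 0, 0, 0], [0.163, -0.058, 0, 0, 0, 0]]]'

```text
clock: 15.03
tool_pos: [0.5765, -0.0697, 0.0313]
orientation: [-179.8, -0.0, -94.7]
force: [0.2, -0.2, -0.7]
opening: 0.0002
gripper_force: 0.0
```

Converted, -0.8 cm / 100 = -0.008, -0.7 cm / 100 = -0.007.

Call:
send_rows --plan '[[[0, -0.001, 0, 0, 0, 0], [0, -0.002, 0, 0, 0, 0], [0, -0.003, 0, 0, 0, 0], [0, -0.004, 0, 0, 0, 0], [-0.0005, -0.005, 0, 0, 0, 0], [-0.001, -0.006, 0, 0, 0, 0], [-0.001, -0.007, 0, 0, 0, 0], [-0.0015, -0.008, 0, 0, 0, 0]]]'

```text
clock: 15.7
tool_pos: [0.5801, -0.0684, 0.0307]
orientation: [179.9, -0.0, -94.7]
force: [-4.1, -2.7, 1.8]
opening: 0.0006
gripper_force: 2.1
```

```bash
python3 -c "
from plant import ctrl
from h import *
look(ctrl)"
```

```text
rect [188.4  99. ]
supply dock mm [-53.9  -3.1] theta 1.12
L push pt dock mm [-105.5   75.9]
R push pt dock mm [-102.4  -84.1]
TCP dock mm [-120.6  -86.1] z 0.0307 F [-3.6 -1.6  2.3] yaw -94.69 clock 15.75
```

Converted, -0.3 cm / 100 = -0.003, -0.2 cm / 100 = -0.002.

Call:
send_rows --plan '[[[0, -0.001, 0, 0, 0, 0], [0, -0.002, 0, 0, 0, 0], [0, -0.003, 0, 0, 0, 0]]]'

```text
clock: 16.0
tool_pos: [0.5835, -0.0685, 0.0305]
orientation: [179.9, -0.0, -94.7]
force: [-8.8, -0.9, 7.1]
opening: 0.0
gripper_force: 5.1
```

Converted, -0.2 cm / 100 = -0.002, -0.1 cm / 100 = -0.001.

Call:
send_rows --plan '[[[0, -0.001, 0, 0, 0, 0], [0, -0.002, 0, 0, 0, 0]]]'

```text
clock: 16.17
tool_pos: [0.5836, -0.0686, 0.0305]
orientation: [179.7, -0.0, -94.7]
force: [-16.1, 2.9, 13.6]
opening: 0.0004
gripper_force: 9.5
```

```bash
python3 -c "
from plant import ctrl
from h import *
look(ctrl)"
```

```text
rect [188.8  99.3]
supply dock mm [-52.   -2.2] theta 1.87
L push pt dock mm [-104.6   76.1]
R push pt dock mm [-99.4 -83.8]
TCP dock mm [-117.6  -86.1] z 0.0305 F [-13.9   2.3  11.1] yaw -94.72 clock 16.22
```

The force rose to 16 N with no further motion, so the right front is at the stop. The left side comes next.

Converted, -16.2 cm / 100 = -0.162, -16 cm / 100 = -0.16.

Call:
send_rows --plan '[[[0, 0.02, 0, 0, 0, 0], [0, 0.045, 0, 0, 0, 0], [0, 0.06, 0, 0, 0, 0], [-0.04, 0.06, 0, 0, 0, 0], [-0.08, 0.06, 0, 0, 0, 0], [-0.12, 0.06, 0, 0, 0, 0], [-0.16, 0.06, 0, 0, 0, 0], [-0.162, 0.05, 0, 0, 0, 0]]]'

```text
clock: 16.88
tool_pos: [0.5518, 0.1037, 0.0317]
orientation: [-179.8, 0.2, -94.4]
force: [0.3, -1.0, -0.2]
opening: 0.0004
gripper_force: 0.0
```

Converted, -4.6 cm / 100 = -0.046, -4.5 cm / 100 = -0.045.

Call:
send_rows --plan '[[[0, -0.015, 0, 0, 0, 0], [0, -0.03, 0, 0, 0, 0], [0, -0.038, 0, 0, 0, 0], [0, -0.041, 0, 0, 0, 0], [0, -0.043, 0, 0, 0, 0], [0, -0.044, 0, 0, 0, 0], [0, -0.045, 0, 0, 0, 0], [0, -0.046, 0, 0, 0, 0]]]'

```text
clock: 17.55
tool_pos: [0.5954, 0.0931, 0.0306]
orientation: [180.0, -0.0, -94.7]
force: [-2.8, 0.6, 0.5]
opening: 0.0003
gripper_force: 1.2
```

```bash
python3 -c "
from plant import ctrl
from h import *
look(ctrl)"
```

```text
rect [187.1  98.5]
supply dock mm [-49.3  -4.5] theta 0.41
L push pt dock mm [-99.9  75.2]
R push pt dock mm [-98.7 -84.8]
TCP dock mm [-118.1   76. ] z 0.0307 F [-1.7  1.9 -0.4] yaw -94.7 clock 17.6
```

Converted, -0.2 cm / 100 = -0.002, -0.1 cm / 100 = -0.001.

Call:
send_rows --plan '[[[0, -0.001, 0, 0, 0, 0], [0, -0.002, 0, 0, 0, 0]]]'

```text
clock: 17.77
tool_pos: [0.5964, 0.0929, 0.0305]
orientation: [179.9, -0.0, -94.7]
force: [-11.8, 5.1, 6.8]
opening: 0.0008
gripper_force: 6.5
```

Converted, -0.1 cm / 100 = -0.001.

Call:
send_rows --plan '[[[0, -0.001, 0, 0, 0, 0], [0, -0.001, 0, 0, 0, 0]]]'

```text
clock: 17.93
tool_pos: [0.5964, 0.0929, 0.0305]
orientation: [179.8, -0.1, -94.7]
force: [-12.0, 4.7, 6.2]
opening: 0.0005
gripper_force: 6.9
```

```bash
python3 -c "
from plant import ctrl
from h import *
look(ctrl)"
```

```text
rect [187.6  98.7]
supply dock mm [-48.7  -4.5] theta -0.01
L push pt dock mm [-98.7  75.6]
R push pt dock mm [-98.7 -84.4]
TCP dock mm [-117.4   75.9] z 0.0305 F [-12.    5.6   5.8] yaw -94.72 clock 17.98
```

The supply is home and square: theta is about 0 and both corners stopped at TCP x ≈ -117.5 mm. I'll back off, rise and go to the outside of the keeper knob.

Converted, -12 cm / 100 = -0.12, -10 cm / 100 = -0.1.

Call:
send_rows --plan '[[[0, 0.01, 0, 0, 0, 0], [0, 0.03, 0, 0, 0, 0], [0, 0.04, -0.02, 0, 0, 0], [0, 0.041, -0.06, 0, 0, 0], [0, 0.041, -0.1, 0, 0, 0], [-0.04, 0.041, -0.1, 0, 0, 0], [-0.08, 0.041, -0.1, 0, 0, 0], [-0.12, 0.041, -0.1, 0, 0, 0]]]'

```text
clock: 18.65
tool_pos: [0.5689, 0.2172, 0.1329]
orientation: [-179.8, 0.2, -94.8]
force: [0.5, -1.0, 0.2]
opening: 0.0003
gripper_force: 0.0
```

Converted, -1.4 cm / 100 = -0.014.

Call:
send_rows --plan '[[[-0.014, 0, 0, 0, 0, 0], [-0.014, 0, 0, 0, 0, 0]]]'

```text
clock: 18.82
tool_pos: [0.5699, 0.2334, 0.131]
orientation: [-179.9, 0.1, -94.5]
force: [0.6, -0.2, -0.1]
opening: 0.0005
gripper_force: 0.0
```

```bash
python3 - <<'E'
from plant import ctrl
from h import *
look(ctrl,'s11')
a=cv2.imread("pics/s11.png")[160:310,230:430]; cv2.imwrite("pics/c3.png",cv2.resize(a,None,fx=4,fy=4,interpolation=cv2.INTER_CUBIC))
E
```

```text
rect [187.9  98.7]
supply dock mm [-49.2  -4.3] theta 0.16
L push pt dock mm [-99.4  75.5]
R push pt dock mm [-98.9 -84.5]
TCP dock mm [-155.3  212. ] z 0.1308 F [-0.1 -0.8 -0.4] yaw -94.56 clock 18.87
```

View pics/c3.png

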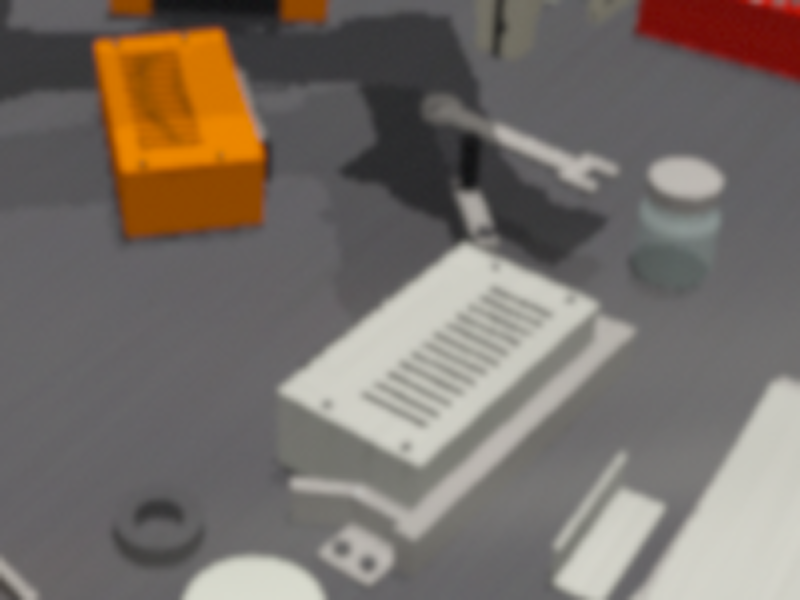

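The crop shows the supply seated flat against the stop, front edge along (420,465)–(600,310), with nothing between them. The keeper is still open, with its knob at (468,140). Now the keeper.

Converted, 8.1 cm / 100 = 0.081, 8 cm / 100 = 0.08.

Call:
send_rows --plan '[[[0, 0.003, 0.03, 0, 0, 0], [0, 0.003, 0.06, 0, 0, 0], [0, 0.003, 0.08, 0, 0, 0], [0, 0.003, 0.081, 0, 0, 0], [0.006, 0.003, 0.081, 0, 0, 0], [0.012, 0.003, 0.081, 0, 0, 0], [0.017, 0.003, 0.081, 0, 0, 0], [0.022, 0.003, 0.081, 0, 0, 0]]]'

```text
clock: 19.53
tool_pos: [0.5648, 0.2093, 0.0515]
orientation: [-179.9, 0.2, -94.7]
force: [-7.7, 13.8, 0.3]
opening: 0.0004
gripper_force: 5.9
```

Converted, 3.2 cm / 100 = 0.032, 2.8 cm / 100 = 0.028.

Call:
send_rows --plan '[[[0.004, 0, 0, 0, 0, 0], [0.008, 0, 0, 0, 0, 0], [0.012, 0, 0, 0, 0, 0], [0.016, 0, 0, 0, 0, 0], [0.02, 0, 0, 0, 0, 0], [0.024, 0, 0, 0, 0, 0], [0.028, 0, 0, 0, 0, 0], [0.032, 0, 0, 0, 0, 0]]]'

```text
clock: 20.2
tool_pos: [0.562, 0.1762, 0.0506]
orientation: [-179.9, 0.1, -94.7]
force: [-1.7, 2.6, 1.0]
opening: 0.0004
gripper_force: 1.1
```

Converted, 4 cm / 100 = 0.04, 3.5 cm / 100 = 0.035.

Call:
send_rows --plan '[[[0.005, 0, 0, 0, 0, 0], [0.01, 0, 0, 0, 0, 0], [0.015, 0, 0, 0, 0, 0], [0.02, 0, 0, 0, 0, 0], [0.025, 0, 0, 0, 0, 0], [0.03, 0, 0, 0, 0, 0], [0.035, 0, 0, 0, 0, 0], [0.04, 0, 0, 0, 0, 0]]]'

```text
clock: 20.87
tool_pos: [0.5621, 0.1385, 0.0505]
orientation: [-179.6, 0.3, -94.6]
force: [15.4, 10.8, -11.3]
opening: 0.0003
gripper_force: 8.7
```

```bash
cat >> h.py <<'E'
def knob(ctrl,name):
    s=ctrl.snapshot("scene"); cv2.imwrite(f"pics/{name}.png",s["img"][:,:,::-1])
    a=cv2.imread(f"pics/{name}.png")[160:310,230:430]; cv2.imwrite(f"pics/{name}c.png",cv2.resize(a,None,fx=4,fy=4,interpolation=cv2.INTER_CUBIC))
    for ph in range(135,275,15):
        d=np.array([-.1105,.135])+.055*np.array([np.cos(np.radians(ph)),np.sin(np.radians(ph))]); w=RD@d+D
        print(ph,((proj(s,[*w,.085])[0]-[230,160])*4).round(0))
E
python3 -c "
from plant import ctrl
from h import *
look(ctrl); knob(ctrl,'s12')"
```

```text
rect [188.1  99. ]
supply dock mm [-49.   -4.2] theta 0.06
L push pt dock mm [-99.   75.7]
R push pt dock mm [-98.9 -84.3]
TCP dock mm [-154.8  118.4] z 0.0506 F [11.5  7.1 -6.1] yaw -94.63 clock 20.92
135 [472. 131.]
150 [452. 134.]
165 [434. 139.]
180 [419. 147.]
195 [409. 156.]
210 [404. 168.]
225 [405. 179.]
240 [411. 191.]
255 [423. 202.]
270 [440. 211.]
```

View pics/s12c.png

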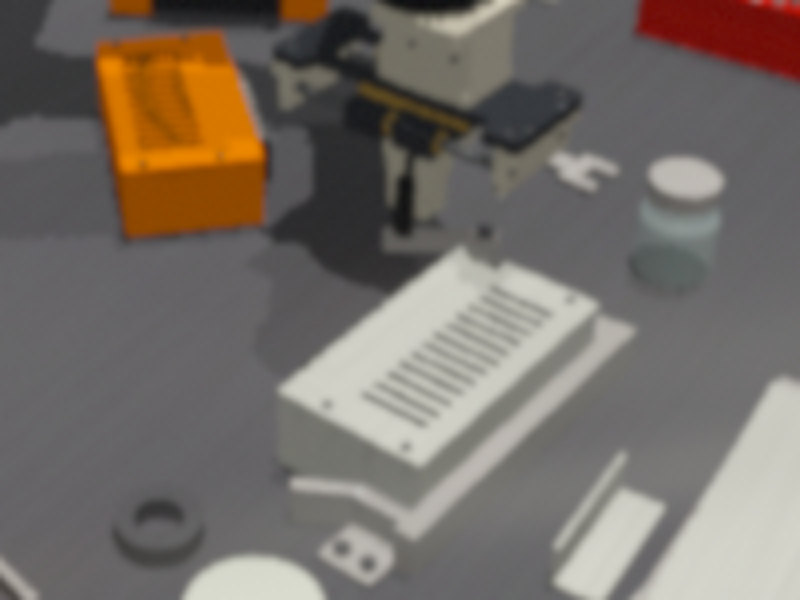

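```bash
python3 - <<'E'
from plant import ctrl
from h import *
s=ctrl.snapshot("scene"); t=ctrl.get_obs(); print(t["force"].round(1),t["clock"],t["tool_pos"].round(4))
for ph in range(180,245,10):
    d=np.array([-.1105,.135])+.055*np.array([np.cos(np.radians(ph)),np.sin(np.radians(ph))]); w=RD@d+D
    print(ph,((proj(s,[*w,.04])[0]-[230,160])*4).round(0),((proj(s,[*w,.085])[0]-[230,160])*4).round(0))
print("tip",((proj(s,t["tool_pos"])[0]-[230,160])*4).round(0))
a=s["img"][175:235,300:370,::-1]; cv2.imwrite("pics/c5.png",cv2.resize(a,None,fx=10,fy=10,interpolation=cv2.INTER_CUBIC))
E
```

```text
[11.1  6.7 -5.2] 21.0167 [0.5622 0.1384 0.0507]
180 [416. 202.] [419. 147.]
190 [409. 208.] [412. 153.]
200 [404. 216.] [407. 160.]
210 [401. 223.] [404. 168.]
220 [401. 231.] [404. 175.]
230 [403. 240.] [407. 183.]
240 [408. 248.] [411. 191.]
tip [415. 205.]
```

View pics/c5.png

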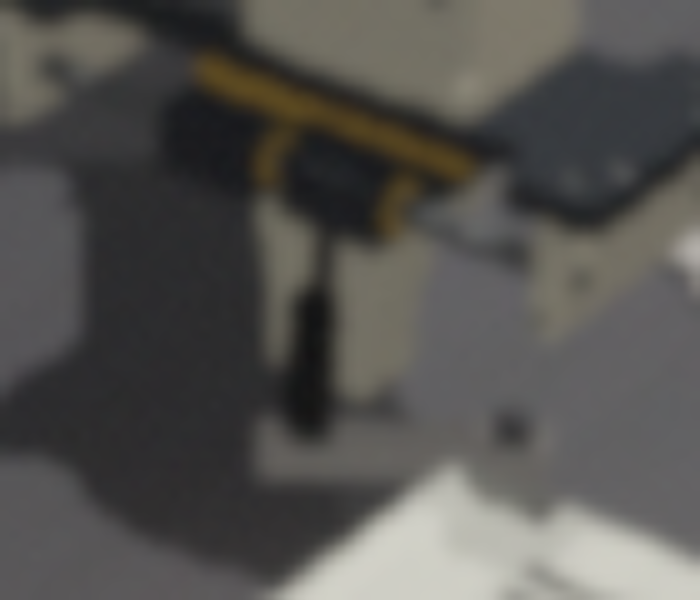

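The knob is at about 220° (1.48 rad) and caught in the groove between the fingers, so the force is radial. I'll back off and push it forward from behind.

Converted, 4.4 cm / 100 = 0.044, 2.3 cm / 100 = 0.023.

Call:
send_rows --plan '[[[-0.005, 0, 0, 0, 0, 0], [-0.012, 0.005, 0, 0, 0, 0], [-0.012, 0.03, 0, 0, 0, 0], [-0.01, 0.042, 0, 0, 0, 0], [0.01, 0.044, 0, 0, 0, 0], [0.023, 0.042, 0, 0, 0, 0], [0.023, 0.034, 0, 0, 0, 0], [0.023, 0.028, 0, 0, 0, 0]]]'

```text
clock: 21.68
tool_pos: [0.5289, 0.115, 0.0499]
orientation: [180.0, -0.0, -94.7]
force: [0.7, -0.1, -1.2]
opening: 0.0004
gripper_force: 0.0
```

Converted, -2.4 cm / 100 = -0.024, -1.2 cm / 100 = -0.012.

Call:
send_rows --plan '[[[0, -0.003, 0, 0, 0, 0], [0, -0.006, 0, 0, 0, 0], [0.001, -0.009, 0, 0, 0, 0], [0.003, -0.012, 0, 0, 0, 0], [0.005, -0.015, 0, 0, 0, 0], [0.007, -0.018, 0, 0, 0, 0], [0.009, -0.021, 0, 0, 0, 0], [0.01, -0.024, 0, 0, 0, 0]]]'

```text
clock: 22.35
tool_pos: [0.5494, 0.1023, 0.0488]
orientation: [179.7, -0.2, -94.7]
force: [-5.2, -3.5, 0.8]
opening: 0.0006
gripper_force: 2.6
```

```bash
python3 - <<'E'
from plant import ctrl
from h import *
look(ctrl)
E
```

```text
rect [188.1  99. ]
supply dock mm [-48.9  -4.2] theta 0.06
L push pt dock mm [-99.   75.7]
R push pt dock mm [-98.8 -84.3]
TCP dock mm [-164.3   81.7] z 0.0489 F [-2.3 -2.6  0.5] yaw -94.74 clock 22.4
```

Converted, -2.2 cm / 100 = -0.022, -2 cm / 100 = -0.02.

Call:
send_rows --plan '[[[0, -0.003, 0, 0, 0, 0], [0, -0.006, 0, 0, 0, 0], [0, -0.009, 0, 0, 0, 0], [0, -0.012, 0, 0, 0, 0], [0, -0.015, 0, 0, 0, 0], [0, -0.018, 0, 0, 0, 0], [0, -0.02, 0, 0, 0, 0], [0, -0.022, 0, 0, 0, 0]]]'

```text
clock: 23.07
tool_pos: [0.5742, 0.1023, 0.0498]
orientation: [-180.0, 0.0, -94.7]
force: [-2.7, -1.6, 0.0]
opening: 0.0002
gripper_force: 1.1
```

Converted, -0.3 cm / 100 = -0.003, -0.2 cm / 100 = -0.002.

Call:
send_rows --plan '[[[0, -0.001, 0, 0, 0, 0], [0, -0.002, 0, 0, 0, 0], [0, -0.003, 0, 0, 0, 0]]]'

```text
clock: 23.32
tool_pos: [0.5769, 0.102, 0.0498]
orientation: [-180.0, 0.0, -94.7]
force: [-2.6, -1.3, 0.3]
opening: 0.0002
gripper_force: 1.0
```

```bash
python3 - <<'E'
from plant import ctrl
from h import *
look(ctrl)
E
```

```text
rect [187.8  98.9]
supply dock mm [-49.1  -4.5] theta 0.28
L push pt dock mm [-99.5  75.3]
R push pt dock mm [-98.7 -84.7]
TCP dock mm [-137.5   83.5] z 0.0498 F [-0.4 -1.   0.9] yaw -94.68 clock 23.37
```

Converted, -0.1 cm / 100 = -0.001, -0.05 cm / 100 = -0.0005.

Call:
send_rows --plan '[[[0, -0.0005, 0, 0, 0, 0], [0, -0.001, 0, 0, 0, 0]]]'

```text
clock: 23.53
tool_pos: [0.5777, 0.1019, 0.0498]
orientation: [-180.0, 0.0, -94.7]
force: [-2.3, -2.9, 0.5]
opening: 0.0008
gripper_force: 1.0
```

Converted, -0.1 cm / 100 = -0.001, -0.05 cm / 100 = -0.0005.

Call:
send_rows --plan '[[[0, -0.0005, 0, 0, 0, 0], [0, -0.001, 0, 0, 0, 0]]]'

```text
clock: 23.7
tool_pos: [0.5787, 0.1018, 0.0498]
orientation: [-180.0, 0.0, -94.7]
force: [-1.3, -2.2, 1.6]
opening: 0.0004
gripper_force: 1.0
```

Converted, -20 cm / 100 = -0.2, -17 cm / 100 = -0.17.

Call:
send_rows --plan '[[[0, 0.01, 0, 0, 0, 0], [0, 0.03, 0, 0, 0, 0], [0, 0.05, -0.02, 0, 0, 0], [0, 0.06, -0.05, 0, 0, 0], [0, 0.06, -0.09, 0, 0, 0], [0, 0.06, -0.13, 0, 0, 0], [0.04, 0.06, -0.17, 0, 0, 0], [0.08, 0.06, -0.2, 0, 0, 0]]]'

```text
clock: 24.37
tool_pos: [0.5143, 0.046, 0.2384]
orientation: [-179.8, 0.1, -94.5]
force: [0.6, -0.8, -0.5]
opening: 0.0001
gripper_force: 0.0
```

```bash
python3 - <<'E'
from plant import ctrl
from h import *
look(ctrl); knob(ctrl,'s13')
E
```

```text
rect [195.8  99.2]
supply dock mm [-49.4  -0.4] theta 0.18
L push pt dock mm [-99.7  79.4]
R push pt dock mm [-99.2 -80.6]
TCP dock mm [-194.4   18.4] z 0.2434 F [-0.  -4.   5.1] yaw -94.56 clock 24.42
135 [472. 131.]
150 [452. 134.]
165 [434. 139.]
180 [419. 147.]
195 [409. 156.]
210 [404. 168.]
225 [405. 179.]
240 [411. 191.]
255 [423. 202.]
270 [440. 211.]
```

View pics/s13c.png

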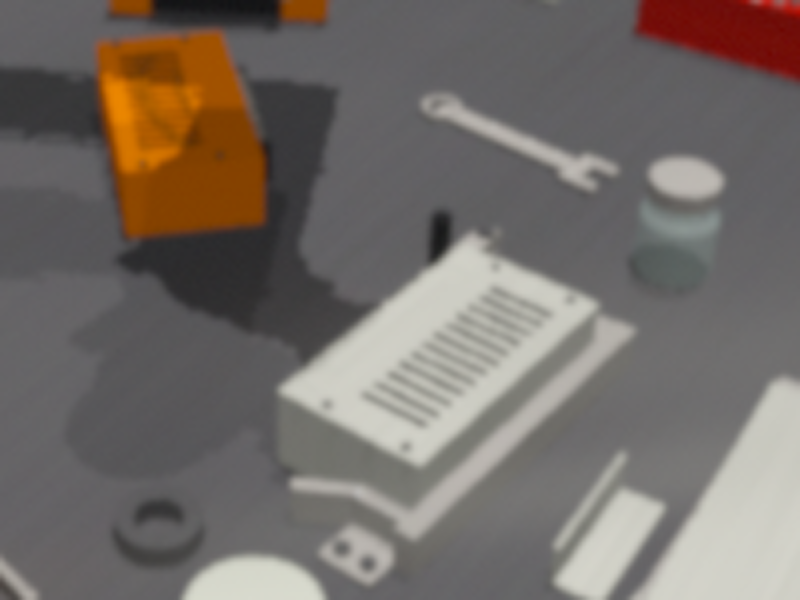

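The knob top is at (441,213), which matches 270°, so the keeper is closed. The supply is still square on the stop and the bystanders look unmoved. Handing in.

```bash
python3 -c "
from plant import ctrl
print(ctrl.close_job())"
```

```text
the job is handed in; nothing more can be done
None
```

The job is handed in: by my last measurement the supply is home and square against the stop and the keeper is closed behind it; the highest push force I read was about 22 N, and the hand-in returned no verdict.

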